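# Load the shear pins and hold the sprung bayonet cap home

### The arm

A 6-joint arm with a two-finger parallel gripper is mounted at the origin on a cart in front of the work surface, level with it; the furniture and walls round the work are solid. World frame = base frame: x ahead of the robot, y to its left, z up, the work surface at z = 0. Lengths are in mm, angles in rad, forces in N, time in s.
With the tool pointing down it reaches from about 400 to 925 mm from the base axis. Payload 12.5 kg.
Tool frame: the origin (TCP) lies on the front face of the gripper's body, between the roots of the fingers; the fingertips stand 78 mm ahead of it and the grasp point (between the pads) lies 59 mm ahead of it (env.nose_length is the distance from the TCP to the fingertips, in mm); z points along the fingers, y is the line along which they close (so a half turn about z gives the same grasp; the last joint's range is limited). The gripper opens to 95 mm and grips with 3 to 60 N. Pads are 20 mm wide; open, the fingers measure 119 mm over their backs; the gripper's body (75 mm by 180 mm) begins 59 mm behind the grasp point.
Start: joints at [1.149, 0.491, 1.559, -0, 1.092, -0.106], TCP at [194.091, 594.11, 292.261] pointing down, gripper open.
Joint ranges: [-3.1, 3.1], [-0.84, 2.19], [0.05, 2.79], [-1.13, 4.28], [0.06, 2.93], [-2.69, 2.69]. Speed limits (rad/s): [2.22, 2.22, 2.79, 3.14, 3.14, 3.14].

### API

Orientations are given as [roll, pitch, yaw] about the fixed x, y, z axes, in that order (R = Rz(yaw) Ry(pitch) Rx(roll)).
In Python, from cell import env gives the robot as it stands.
- The arm moves only by the tool jog_arm, never from a script. Its argument "motion" is a list of rows, each a list of 7 numbers: the turn, a rotation vector about the tool's x, y, z in degrees, then the shift along the tool's x, y, z in mm, then the finger opening in mm, from 0 to 95.1. In form: [[wx, wy, wz, x, y, z, hand], ...]. A call has 1 to 10 rows; each row shifts and turns the commanded pose from where the row before left it, along the tool's axes as they then stand; what a row does not reach is not made up. A row lasts 1/8 s, in which the tool goes at most 62.5 mm and 10.7 degrees, less where a joint would pass 70% of its speed; a pose out of reach is approached as far as the arm can. A call is refused whole if a number of a shift passes 62.5 or a number of a turn 10.7, either way. A call with a gripper value outside its range is refused whole. The fingers move at their own pace and stop on an object; the grip force is fixed at half the most. Time passes only in rows, so rows that do not move let the fingers close. It gives the time, the measured TCP pose, the force, the opening and the grip force at its end, in the units of the state.
- env.state(): the state, without advancing time (a new reading comes with each control period).
- env.read_camera(name): name is "side" or "top"; returns a dict with "color" (420x560x3 uint8, red, green, blue), "z_map" (420x560 float32, mm along the optical axis (not along the pixel's ray), 0 where there is no reading), "camera_matrix" (3x3 intrinsics, pixels), "world_to_cam" (4x4, takes a point from world to camera coordinates). Camera axes: x right, y up, looking along -z (the intrinsics and any distortion apply to the point x, -y, -z); pixel columns grow to the right and rows downward; lengths in mm; the calibration is good to about 2 mm. A picture is of the moment at which its call begins.
- env.job_done(): hands the job in; it is judged then, once.
Trained networks look in the newest picture that a camera, given by its name, has taken for a name from the list of things; names that differ only in an ending like _2 or _b are one class to them, and where a whole thing is asked for, a point or a joint stands for the part that bears it (a point fixed in the world has none). Each returns a list of dicts, best first, with "score" (0 to 1); they miss things now and then, are a little off and sometimes report something else, mostly with a low value. They report only what shows in the picture. A call takes as long as a camera call. They do not tell look-alikes from the thing itself.
- env.recognise(camera, thing): "location" ([column, row] in pixels, amid what is visible of it).
The state is a dict: "t": time; "joints": joint angles; "qvel": joint speeds; "tau": joint torques, N m; "eef_pos": TCP position; "tcp_rot": TCP orientation; "ft_force": force on the tool from outside, world axes, zero at the start; "moment": the same for the moment, N m; "opening": opening from 0.0 (shut) to 1.0 (fully open); "grip_force": force on a finger pad.
Only numpy, scipy, OpenCV 4.12 (cv2) and the standard library are available. Lean on these libraries where they do the work, as an engineer would, in place of code of your own. Each camera call takes 0.05 s, during which the arm holds its last target. There are 200 camera calls.

### The job

Drop the two ground pins standing in the drilled stand into the two open pin bores of the steel coupling housing, one in each, so that both stand below its top face. Then put the bayonet cap in, lugs through the slots, push it down against the spring, twist it a quarter turn clockwise (seen from above) to its stop, and finish still gripping it and pressing its flange down flush on the housing, so that the locking screws could be fitted: do not let go. Leave the bright ring tool and the black ring gauge lying by the work where they are.

Things in the scene. Friction and masses are not known exactly. Their poses are not given: they have to be found in the camera images.
- housing: Round bright steel coupling housing, 100 mm diameter, top face 70 mm above the bench, on a dark 136x104x10 mm foot plate (long side along its x), fixed to the bench. Origin on its axis at bench height, z up. Two pin bores lie on its y axis 36 mm either side of the axis, the bayonet mouth in the middle; two tapped 5 mm holes 40 mm from the axis, at 45 and 225 degrees from +x.
- bore_left (a point): Centre of the mouth of the pin bore on the housing's +y side, in the top face (70 mm above the bench). Bore 15 mm diameter, 52 mm deep, mouth chamfered 2 mm. A pin let go in it falls to the bottom and its head then lies 2 mm under the top face.
- bore_right (a point): The same for the bore on the housing's -y side.
- socket (a point): Centre of the bayonet mouth, on the housing's axis in the top face (70 mm above the bench): a 30 mm hole, chamfered 2 mm, through a rim 8 mm thick, with two lug slots towards the housing's +x and -x that reach 23 mm from the axis and are 16 mm wide at the hole, wider outside. Under the rim a round cavity of 23 mm radius, with a stop for each lug.
- follower (a joint): Brass spring follower disc (21 mm diameter) in the bayonet mouth, on a coil spring: 0 at rest, when it lies 10 mm below the top face; grows in m as it is pushed down, 0.010 with the cap flush. Spring force 4.5 N at 0 and 13.5 N at 0.010; travel 0.016.
- cap: Grey metal bayonet cap standing on the bench on its stem. Origin at the centre of the stem's underside, z up. Stem 26 mm diameter, foot tapered, 20 mm long; at its foot two lugs along +x and -x, 8 mm wide, 8 mm high, out to 20.5 mm from the axis; flange 92 mm diameter, 20 to 26 mm above the origin; on it a bar grip 56 mm long along x (over the lugs), 18 mm wide, up to 56 mm. 0.2 to 0.4 kg.
- cap_seat (a point): Centre of the flange's underside, 20 mm above the cap's origin; level with point socket when flush. The cap goes in with its x axis along the housing's x (either way round) and can turn once the flange is within 4 mm of flush: clockwise from above a quarter turn to a stop about 4 degrees beyond, the other way only some 40 degrees. Let go after turning, it springs up 4 mm.
- cap_grip (a point): Point on the cap's axis inside the bar grip, 43 mm above the cap's origin (17 mm above the flange's top, 13 mm below the bar's top); grip the bar across its 18 mm width, along the cap's y.
- stand: Grey drilled pin stand, 42x112x30 mm (long side along its y), fixed to the bench. Three 13.5 mm holes in a row along y, 34 mm apart and 20 mm deep; the middle one is empty. Origin at the centre of its underside.
- pin_1: Ground steel pin, 12 mm diameter, 50 mm long, standing upright in an end hole of the stand with 30 mm showing (10 to 60 mm above the bench). Origin at the centre of its lower end, z up along it.
- pin_2: The second pin, the same as pin_1, in the other end hole. The pins are alike; either goes in either bore.
- ring_tool: slim bright ring tool, a ring on a shank with a cross end, 50x125x8 mm, lying on the bench near the work; not to be moved. Origin at the centre of its underside.
- ring_gauge: plain black ring gauge, 48x48x15 mm, lying on the bench near the work; not to be moved. Origin at the centre of its underside.
There are look-alikes about, which are no part of the job. Leave any orange or red look-alike of the cap alone.

How it is judged (in metres and radians):
On the way, in this order (a step that is already met when the one before it is completed fails the run):
1. both pins stand at the bottom of the two bores, one in each, and are let go ((((horizontal distance between pin_1 and bore_left below 0.005 m and z of pin_1 in the frame of housing below 0.0215 m and angle between pin_1's own z axis and vertical below 0.12 rad) and (horizontal distance between pin_2 and bore_right below 0.005 m and z of pin_2 in the frame of housing below 0.0215 m and angle between pin_2's own z axis and vertical below 0.12 rad)) or ((horizontal distance between pin_2 and bore_left below 0.005 m and z of pin_2 in the frame of housing below 0.0215 m and angle between pin_2's own z axis and vertical below 0.12 rad) and (horizontal distance between pin_1 and bore_right below 0.005 m and z of pin_1 in the frame of housing below 0.0215 m and angle between pin_1's own z axis and vertical below 0.12 rad))) and contact force between the fingers and pin_1 below 0.1 N and contact force between the fingers and pin_2 below 0.1 N), for 0.2 s.
2. the cap is pushed down against the spring with its lugs still in line with the slots (horizontal distance between cap_seat and socket below 0.004 m and angle between the x axis of cap and the x axis of housing, either way round below 0.4 rad and value of joint follower above 0.0055 m), for 0.05 s.
At the end, for the whole second after the job is handed in: Both pins at the bottom of the bores, one in each; the cap in the socket, turned a quarter turn (within 11 degrees), its flange held down flush (gap under 2 mm) against the spring (follower down over 8 mm), fingers still gripping it with over 2 N ((((horizontal distance between pin_1 and bore_left below 0.005 m and z of pin_1 in the frame of housing below 0.0215 m and angle between pin_1's own z axis and vertical below 0.12 rad) and (horizontal distance between pin_2 and bore_right below 0.005 m and z of pin_2 in the frame of housing below 0.0215 m and angle between pin_2's own z axis and vertical below 0.12 rad)) or ((horizontal distance between pin_2 and bore_left below 0.005 m and z of pin_2 in the frame of housing below 0.0215 m and angle between pin_2's own z axis and vertical below 0.12 rad) and (horizontal distance between pin_1 and bore_right below 0.005 m and z of pin_1 in the frame of housing below 0.0215 m and angle between pin_1's own z axis and vertical below 0.12 rad))) and horizontal distance between cap_seat and socket below 0.004 m and z of cap_seat in the frame of housing below 0.072 m and value of joint follower above 0.008 m and angle between the x axis of cap and the y axis of housing, either way round below 0.19 rad and angle between cap's own z axis and vertical below 0.06 rad and contact force between the fingers and cap above 2 N); the arm keeps its last pose, push and grip.
It fails at once if the ring tool is pushed more than 30 mm (distance of ring_tool from where it was at the start of the episode above 0.03 m).
It fails at once if the ring gauge is pushed more than 30 mm (distance of ring_gauge from where it was at the start of the episode above 0.03 m).
It also fails if it takes over 69 s, if anything falls off the work surface, if the arm or the gripper's body presses on something with over 40 N, if the wrist force passes 120 N, or if a joint passes its speed limit or range.

## Working session

There is one attempt and no reset: what is moved stays moved. The work goes in short steps, Python scripts to look and compute and a tool call to move; the robot and the scene stay as the last step left them, time stands still between calls to the robot, and variables do not carry over. Pictures are saved under pics/ and viewed, at most 10 in all, crops included, and the job is handed in when it is done.

Besides the shell and the picture viewer there is one more tool, called after "Emit:" as name(argument=value, ...) on one line, values as JSON. jog_arm: Moves the arm, as the interface text tells. Its arguments: {"type":"object","properties":{"motion":{"type":"array"}},"required":["motion"]}

```bash
mkdir -p pics
cat > h.py <<'E'
from cell import env
import numpy as np, cv2
def pt(c,u,v,z=None):
    K=c["camera_matrix"];T=np.linalg.inv(c["world_to_cam"])
    d=np.array([(u-K[0,2])/K[0,0],-(v-K[1,2])/K[1,1],-1.])
    o=T[:3,3];w=T[:3,:3]@d
    s=c["z_map"][int(round(v)),int(round(u))] if z is None else (z-o[2])/w[2]
    return o+s*w
def cloud(c):
    K=c["camera_matrix"];T=np.linalg.inv(c["world_to_cam"]);Z=c["z_map"]
    v,u=np.indices(Z.shape)
    P=np.stack([(u-K[0,2])/K[0,0]*Z,-(v-K[1,2])/K[1,1]*Z,-Z],-1)
    P=P@T[:3,:3].T+T[:3,3]; P[Z==0]=np.nan
    return P
def save(c,n): cv2.imwrite("pics/"+n,c["color"][:,:,::-1])
E
python3 - <<'E'
from h import *
s=env.state();print(s["eef_pos"],s["tcp_rot"],s["opening"])
for n in("top","side"):
    c=env.read_camera(n);save(c,n+"0.png");np.savez(n+".npz",**c)
    print(n,np.linalg.inv(c["world_to_cam"])[:3,3].round())
    for t in("housing","cap","stand","pin_1","ring_tool","ring_gauge","socket","bore_left","cap_grip"):
        for r in env.recognise(n,t)[:4]:
            u,v=r["location"];print(t,round(r["score"],2),np.round([u,v]),pt(c,u,v).round())
E
```

```text
[194.0284743  593.95375712 291.65534412] [-3.14048665e+00 -1.11063643e-04  2.82578275e+00] 0.9997706346984124
top [ 350.  277. 1012.]
housing 0.66 [325. 169.] [617. 181.  21.]
cap 0.96 [260. 222.] [475. 348.  56.]
cap 0.8 [146. 274.] [355. 620.  55.]
stand 0.59 [385. 231.] [454.  34.  13.]
pin_1 0.21 [384. 232.] [451.  36.  11.]
ring_tool 0.55 [332. 233.] [450. 168.   9.]
ring_gauge 0.65 [416. 179.] [588. -55.  12.]
socket 0.85 [324. 169.] [602. 187.  71.]
bore_left 0.59 [329. 171.] [598. 176.  69.]
cap_grip 0.92 [218. 279.] [341. 448.  58.]
cap_grip 0.87 [261. 222.] [477. 345.  56.]
side [ 342. -459.  743.]
housing 0.56 [349. 256.] [604. 132.  68.]
cap 0.97 [218. 188.] [ 342. -459.  743.]
cap 0.91 [213. 150.] [346. 628.  32.]
cap 0.66 [276. 214.] [481. 331.  30.]
cap 0.16 [286. 324.] [450.  14.  32.]
stand 0.65 [286. 324.] [448.  15.  32.]
pin_1 0.59 [280. 328.] [435.  -1.  42.]
ring_tool 0.54 [263. 264.] [430. 190.  11.]
ring_gauge 0.95 [355. 356.] [563. -64.  17.]
socket 0.29 [349. 256.] [604. 132.  69.]
bore_left 0.91 [347. 257.] [600. 132.  67.]
cap_grip 0.88 [273. 211.] [475. 332.  36.]
cap_grip 0.87 [216. 190.] [342. 426.  44.]
cap_grip 0.72 [218. 150.] [361. 616.  40.]
cap_grip 0.25 [347. 256.] [599. 132.  70.]
```

View pics/top0.png

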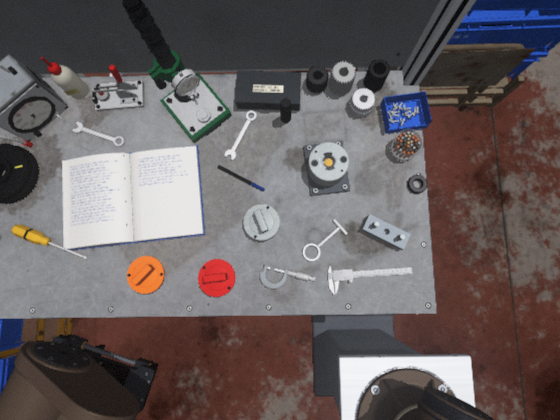

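View pics/side0.png

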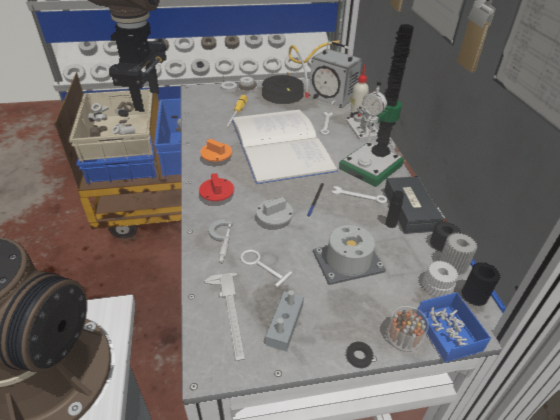

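Top view: grey cap (261,222), the orange (146,274) and red (217,278) are the look-alikes to avoid; housing (327,163), stand with pins (385,231), ring tool (325,241), ring gauge (417,183). I choose the grey one; now for precise fits and one close crop.

Run:
```python
from h import *
c=dict(np.load("top.npz"));P=cloud(c)
def sel(x,y,r,z0,z1):
    m=(np.hypot(P[...,0]-x,P[...,1]-y)<r)&(P[...,2]>z0)&(P[...,2]<z1);return P[m],m
def rect(n,Q):
    r=cv2.minAreaRect(Q[:,:2].astype(np.float32));print(n,len(Q),"z",np.median(Q[:,2]).round(1),r)
def circ(n,Q):
    (x,y),r=cv2.minEnclosingCircle(Q[:,:2].astype(np.float32));print(n,len(Q),"z",np.median(Q[:,2]).round(1),x,y,r,"mean",Q.mean(0).round(1))
Q,m=sel(607,180,70,62,80);circ("house top",Q)
rect("foot",sel(607,180,95,6,16)[0])
rect("foot+",sel(607,180,95,6,90)[0])
circ("cap flange",sel(475,345,60,20,70)[0])
rect("cap bar",sel(475,345,60,48,70)[0])
Q,_=sel(453,34,80,22,36);rect("stand",Q)
Q,_=sel(453,34,80,45,70)
print(Q.round(0).tolist())
rect("tool",sel(450,168,80,4,14)[0])
circ("gauge",sel(588,-55,45,6,25)[0])
I=c["color"][:,:,::-1]
a=cv2.resize(I[135:200,295:360],(400,400),interpolation=cv2.INTER_CUBIC)
b=cv2.resize(I[200:265,355:420],(400,400),interpolation=cv2.INTER_CUBIC)
d=cv2.resize(I[190:255,228:293],(400,400),interpolation=cv2.INTER_CUBIC)
cv2.imwrite("pics/crop.png",cv2.resize(np.hstack([a,b,d]),(795,265)))
```

```text
house top 1091 z 70.9 622.5003662109375 176.7168426513672 50.69660568237305 mean [620.8 177.4  70.7]
foot 593 z 10.8 ((614.6760864257812, 186.9213409423828), (158.8699188232422, 142.6493377685547), 15.092998504638672)
foot+ 2067 z 66.9 ((614.6760864257812, 186.9213409423828), (158.8699188232422, 142.6493377685547), 15.092998504638672)
cap flange 1039 z 27.8 480.0577392578125 346.6650085449219 45.90987777709961 mean [478.8 346.3  32.1]
cap bar 165 z 56.6 ((479.8746337890625, 346.47406005859375), (55.06383514404297, 17.71347999572754), 21.968692779541016)
stand 718 z 30.9 ((450.7724914550781, 36.214942932128906), (111.87924194335938, 43.384483337402344), 62.21869659423828)
[[471.0, 68.0, 61.0], [471.0, 66.0, 62.0], [471.0, 63.0, 62.0], [470.0, 70.0, 48.0], [469.0, 71.0, 62.0], [469.0, 68.0, 60.0], [469.0, 66.0, 61.0], [468.0, 64.0, 63.0], [468.0, 62.0, 63.0], [467.0, 72.0, 54.0], [466.0, 71.0, 61.0], [466.0, 68.0, 60.0], [466.0, 66.0, 61.0], [466.0, 63.0, 59.0], [466.0, 61.0, 61.0], [465.0, 72.0, 53.0], [464.0, 71.0, 62.0], [464.0, 68.0, 59.0], [464.0, 66.0, 61.0], [464.0, 64.0, 61.0],
[... 235 characters left out ...]
0, 3.0, 62.0], [438.0, 11.0, 47.0], [437.0, 12.0, 58.0], [436.0, 10.0, 61.0], [436.0, 8.0, 62.0], [436.0, 5.0, 61.0], [436.0, 3.0, 59.0], [436.0, -0.0, 59.0], [435.0, 12.0, 51.0], [434.0, 12.0, 59.0], [434.0, 11.0, 62.0], [434.0, 9.0, 63.0], [434.0, 6.0, 62.0], [434.0, 3.0, 61.0], [434.0, 0.0, 59.0], [432.0, 12.0, 59.0], [432.0, 10.0, 58.0], [432.0, 8.0, 61.0], [431.0, 6.0, 61.0], [432.0, 3.0, 60.0], [430.0, 11.0, 52.0], [430.0, 9.0, 57.0], [429.0, 9.0, 62.0], [429.0, 7.0, 64.0]]
tool 341 z 6.8 ((449.81585693359375, 165.9373779296875), (147.95712280273438, 149.27639770507812), 76.31370544433594)
gauge 243 z 15.7 588.1305541992188 -59.97782897949219 38.851036071777344 mean [574.3 -54.1  15.1]
```

View pics/crop.png

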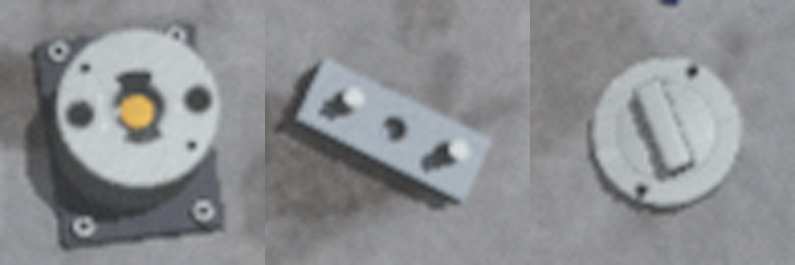

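The crop shows the housing with bores at about (80,115) and (198,99), tapped holes upper-left and lower-right as described, two pins in the end holes, and the plain grey cap. Next: exact bore positions from both cameras.

```bash
cat >> h.py <<'E'
def rel(x,y,z,yawdeg):
    "shift in tool axes (after turning) and turn wz needed; tool down"
    s=env.state();p=np.array(s["eef_pos"]);yw=np.degrees(s["tcp_rot"][2])
    turn=-((yawdeg-yw+180)%360-180)
    a=np.radians(yawdeg);d=np.array([x,y,z])-p
    print("t",s["t"],"pos",p.round(1),"rpy",np.degrees(s["tcp_rot"]).round(2),"F",np.round(s["ft_force"],1),"turn",turn.round(1),"shift now-yaw",
      [np.round(v,1) for v in (d[0]*np.cos(np.radians(yw))+d[1]*np.sin(np.radians(yw)),d[0]*np.sin(np.radians(yw))-d[1]*np.cos(np.radians(yw)),-d[2])],
      "shift after",[np.round(v,1) for v in (d[0]*np.cos(a)+d[1]*np.sin(a),d[0]*np.sin(a)-d[1]*np.cos(a),-d[2])])
E
python3 - <<'E'
from h import *
for n,(cu,cv) in (("top",(327,163)),("side",(351,247))):
    c=dict(np.load(n+".npz"));P=cloud(c)
    Q=P[(np.abs(P[...,2]-70)<4)&(np.hypot(P[...,0]-621,P[...,1]-177)<60)]
    (x,y),r=cv2.minEnclosingCircle(Q[:,:2].astype(np.float32));print(n,"house",x,y,r,np.median(Q[:,2]))
    # rectify top face on plane z=70, 4px/mm
    N=480;g=np.arange(N)/4-60
    X=621+g[::-1][:,None]+0*g[None];Y=177-g[None]+0*g[:,None]
    W=np.stack([X,Y,0*X+70,0*X+1],-1)@np.array(c["world_to_cam"]).T
    K=c["camera_matrix"];u=K[0,0]*W[...,0]/-W[...,2]+K[0,2];v=K[1,1]*-W[...,1]/-W[...,2]+K[1,2]
    R=cv2.remap(c["color"],u.astype(np.float32),v.astype(np.float32),cv2.INTER_CUBIC)
    cv2.imwrite("pics/rect_%s.png"%n,R[:,:,::-1])
    G=cv2.cvtColor(R,cv2.COLOR_RGB2GRAY);rr=np.hypot(X-x,Y-y)
    k,l,st,ce=cv2.connectedComponentsWithStats(((G<115)&(rr<47)).astype(np.uint8))
    for i in range(1,k):
        if st[i,4]>60:print(st[i,4]/16,"mm2",(621+60-ce[i][1]/4).round(1),(177+60-ce[i][0]/4).round(1))
    # pins
    Q=P[(np.abs(P[...,2]-60.5)<3.5)&(np.hypot(P[...,0]-450,P[...,1]-36)<60)]
    for s in (1,-1):
        q=Q[s*(Q[:,1]-36)>0];print("pin",q.mean(0).round(1),cv2.minEnclosingCircle(q[:,:2].astype(np.float32)))
    Q=P[(np.abs(P[...,2]-56.5)<3)&(np.hypot(P[...,0]-479,P[...,1]-346)<40)];print("bar",cv2.minAreaRect(Q[:,:2].astype(np.float32)))
a=[cv2.imread("pics/rect_%s.png"%n) for n in("top","side")]
cv2.imwrite("pics/rect.png",cv2.resize(np.hstack(a),(800,400)))
E
```

```text
top house 622.5086669921875 176.5784454345703 50.684696197509766 70.85180088901257
13.125 mm2 649.2 207.4
522.375 mm2 627.4 174.5
171.875 mm2 628.0 140.0
176.6875 mm2 619.9 211.4
9.6875 mm2 599.6 144.7
pin [466.3  66.   61.1] ((466.2089538574219, 66.25566864013672), 5.563968181610107)
pin [434.5   7.   60.8] ((434.1152038574219, 6.226345539093018), 6.6603102684021)
bar ((479.8746337890625, 346.47406005859375), (55.06383514404297, 17.71347999572754), 21.968692779541016)
side house 623.1653442382812 171.4286346435547 51.802642822265625 71.49065753546836
7.3125 mm2 648.8 207.6
151.25 mm2 638.7 174.8
52.75 mm2 625.4 179.4
17.1875 mm2 631.1 136.5
18.3125 mm2 622.9 208.0
14.4375 mm2 605.5 172.4
12.125 mm2 598.8 144.9
pin [466.9  62.3  61. ] ((466.897216796875, 63.18172073364258), 6.324244499206543)
pin [435.2   2.   60.7] ((435.8114013671875, 2.504595994949341), 6.462666034698486)
bar ((480.2568359375, 343.1888427734375), (57.442386627197266, 21.423263549804688), 20.935094833374023)
```

View pics/rect.png

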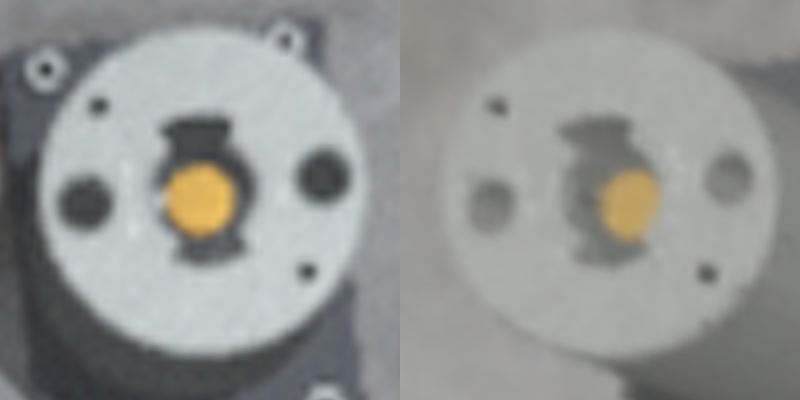

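Both cameras agree: axis (624.1, 176.0), housing x at 6.5°; bores (620.0, 211.8) and (628.2, 140.2), 72 mm apart as they must be. Pins (466.3, 66.2) and (434.5, 6.4), 68 mm apart as they must be.

```bash
python3 -c "
from h import *
rel(466.3,66.2,180,152.2)"
```

```text
t 1.0 pos [194.1 594.1 292.3] rpy [179.99   0.   161.9 ] F [-0.7 -1.   0.7] turn 9.7 shift now-yaw [np.float64(-422.7), np.float64(-417.2), np.float64(112.3)] shift after [np.float64(-487.0), np.float64(-340.0), np.float64(112.3)]
```

Emit:
jog_arm(motion=[[0,0,9.7,0,0,0,40],[0,0,0,-48.7,-34,0,40],[0,0,0,-48.7,-34,0,40],[0,0,0,-48.7,-34,0,40],[0,0,0,-48.7,-34,0,40],[0,0,0,-48.7,-34,0,40],[0,0,0,-48.7,-34,0,40],[0,0,0,-48.7,-34,20,40],[0,0,0,-48.7,-34,30,40],[0,0,0,-48.7,-34,40,40]])

```text
t: 2.25
eef_pos: [434.9, 127.4, 209.0]
tcp_rot: [3.14, 0.002, 2.656]
ft_force: [1.0, 0.5, 0.1]
opening: 0.421
grip_force: 0.0
```

```bash
python3 -c "
from h import *
rel(466.3,66.2,113,152.2)"
```

```text
t 2.25 pos [434.9 127.4 209. ] rpy [1.7991e+02 1.1000e-01 1.5218e+02] F [1.  0.5 0.1] turn -0.0 shift now-yaw [np.float64(-56.3), np.float64(-39.5), np.float64(96.0)] shift after [np.float64(-56.3), np.float64(-39.5), np.float64(96.0)]
```

Emit:
jog_arm(motion=[[0,0,0,0,0,0,40],[0,0,0,0,0,0,40]])

```text
t: 2.5
eef_pos: [433.9, 129.3, 209.5]
tcp_rot: [3.141, -0.0, 2.656]
ft_force: [-0.4, 0.5, 0.3]
opening: 0.419
grip_force: 0.0
```

```bash
python3 -c "
from h import *
rel(466.3,66.2,113,152.2)"
```

```text
t 2.5 pos [433.9 129.3 209.5] rpy [ 1.7999e+02 -1.0000e-02  1.5216e+02] F [-0.4  0.5  0.3] turn -0.0 shift now-yaw [np.float64(-58.1), np.float64(-40.7), np.float64(96.5)] shift after [np.float64(-58.0), np.float64(-40.7), np.float64(96.5)]
```

Emit:
jog_arm(motion=[[0,0,0,-29,-20.3,10,40],[0,0,0,-29,-20.4,10,40],[0,0,0,0,0,16,40],[0,0,0,0,0,20,40],[0,0,0,0,0,0,40]])

```text
t: 3.12
eef_pos: [465.9, 67.3, 153.2]
tcp_rot: [-3.141, -0.001, 2.658]
ft_force: [1.4, -0.1, 0.8]
opening: 0.42
grip_force: 0.0
```

```bash
python3 -c "
from h import *
rel(466.3,66.2,113,152.2)
c=env.read_camera('top');d=env.read_camera('side')
print(env.recognise('side','pin_1')[:3])
a=c['color'][190:270,345:425];b=d['color'][250:370,230:350]
cv2.imwrite('pics/p1.png',np.hstack([cv2.resize(x,(400,400),interpolation=2) for x in(a,b)])[:,:,::-1])"
```

```text
t 3.125 pos [465.9  67.3 153.2] rpy [-1.7999e+02 -4.0000e-02  1.5231e+02] F [ 1.4 -0.1  0.8] turn 0.1 shift now-yaw [np.float64(-0.9), np.float64(-0.8), np.float64(40.2)] shift after [np.float64(-0.9), np.float64(-0.8), np.float64(40.2)]
[{'location': [360.5, 359.2], 'score': 0.59}, {'location': [281.7, 324.6], 'score': 0.5}, {'location': [292.5, 303.5], 'score': 0.39}]
```

View pics/p1.png

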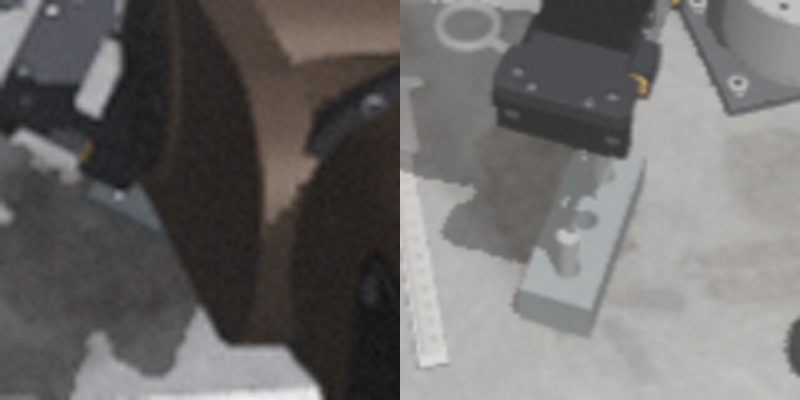

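The view shows the fingers just above the rear pin (right panel, around (590,150)); the other pin at (568,240) is clear.

Emit:
jog_arm(motion=[[0,0,0,-0.9,-0.8,12,40],[0,0,0,0,0,14,40],[0,0,0,0,0,14,40],[0,0,0,0,0,0,5],[0,0,0,0,0,0,5],[0,0,0,0,0,0,5],[0,0,0,0,0,0,5]])

```text
t: 4.15
eef_pos: [466.8, 64.9, 113.5]
tcp_rot: [3.141, 0.001, 2.657]
ft_force: [0.5, 0.4, 0.1]
opening: 0.116
grip_force: 30.0
```

Emit:
jog_arm(motion=[[0,0,0,0,0,-8,5],[0,0,0,0,0,-15,5],[0,0,0,0,0,-25,5],[0,0,0,0,0,-27,5],[0,0,0,0,0,0,5]])

```text
t: 4.78
eef_pos: [467.2, 65.0, 190.1]
tcp_rot: [3.14, 0.003, 2.657]
ft_force: [0.5, 0.2, -0.6]
opening: 0.118
grip_force: 30.0
```

```bash
python3 -c "
from h import *
rel(620,211.8,188,152.2)"
```

```text
t 4.775 pos [467.2  65.  190.1] rpy [179.89   0.2  152.21] F [ 0.5  0.2 -0.6] turn 0.0 shift now-yaw [np.float64(-66.7), np.float64(201.1), np.float64(2.1)] shift after [np.float64(-66.7), np.float64(201.2), np.float64(2.1)]
```

Emit:
jog_arm(motion=[[0,0,0,-10,30,0,5],[0,0,0,-14,42,0,5],[0,0,0,-14,42,0,5],[0,0,0,-14,42,0,5],[0,0,0,-9,30,0,5],[0,0,0,-5.7,15,0,5],[0,0,0,0,0,0,5],[0,0,0,0,0,0,5]])

```text
t: 5.78
eef_pos: [618.8, 211.2, 187.5]
tcp_rot: [-3.141, -0.001, 2.656]
ft_force: [0.3, 0.2, -0.2]
opening: 0.119
grip_force: 30.0
```

Run:
```python
from h import *
rel(620,211.8,180,152.2)
c=env.read_camera('side');d=env.read_camera('top')
a=c['color'][170:290,290:410]
b=d['color'][110:200,285:375]
cv2.imwrite('pics/p2.png',np.hstack([cv2.resize(x,(400,400),interpolation=2) for x in(a,b)])[:,:,::-1])
```

```text
t 5.775 pos [618.8 211.2 187.5] rpy [-1.7995e+02 -6.0000e-02  1.5220e+02] F [ 0.3  0.2 -0.2] turn -0.0 shift now-yaw [np.float64(-0.8), np.float64(1.1), np.float64(7.5)] shift after [np.float64(-0.8), np.float64(1.1), np.float64(7.5)]
```

View pics/p2.png

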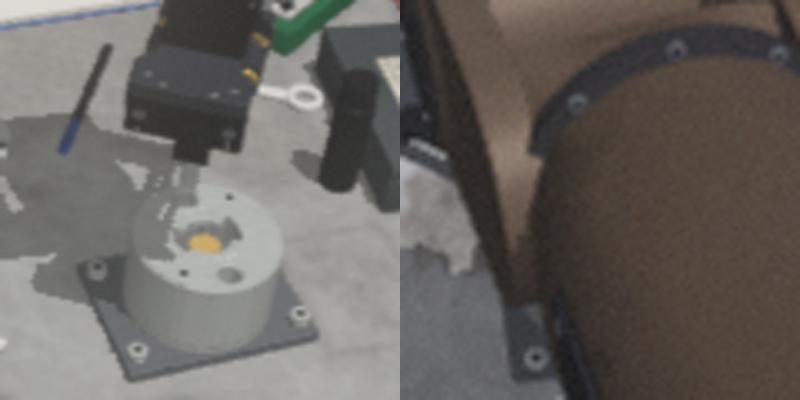

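The left panel shows the pin held under the fingers at (185,190), over the rear-left bore; the right bore (230,275) is open. Going down.

Emit:
jog_arm(motion=[[0,0,0,-0.8,1.1,6,5],[0,0,0,0,0,5,5],[0,0,0,0,0,4,5],[0,0,0,0,0,4,5],[0,0,0,0,0,4,5]])

```text
t: 6.5
eef_pos: [620.4, 212.1, 164.9]
tcp_rot: [-3.141, -0.001, 2.657]
ft_force: [-2.8, -0.7, 1.5]
opening: 0.119
grip_force: 30.0
```

Emit:
jog_arm(motion=[[0,0,0,0,0,4,5],[0,0,0,0,0,4,5],[0,0,0,0,0,0,40],[0,0,0,0,0,0,40],[0,0,0,0,0,0,40],[0,0,0,0,0,-25,40],[0,0,0,0,0,-30,40]])

```text
t: 7.38
eef_pos: [620.6, 212.2, 212.5]
tcp_rot: [-3.141, -0.001, 2.657]
ft_force: [-0.1, -0.4, 0.2]
opening: 0.42
grip_force: 0.0
```

```bash
python3 -c "
from h import *
rel(434.5,6.4,180,152.2)"
```

```text
t 7.375 pos [620.6 212.2 212.5] rpy [-1.7998e+02 -4.0000e-02  1.5221e+02] F [-0.1 -0.4  0.2] turn 0.0 shift now-yaw [np.float64(68.7), np.float64(-268.9), np.float64(32.5)] shift after [np.float64(68.6), np.float64(-268.9), np.float64(32.5)]
```

Emit:
jog_arm(motion=[[0,0,0,9,-35,0,40],[0,0,0,12,-46,0,40],[0,0,0,12,-48,0,40],[0,0,0,12,-48,10,40],[0,0,0,12,-46,12,40],[0,0,0,8,-31,10,40],[0,0,0,3.6,-15,0,40],[0,0,0,0,0,10,40],[0,0,0,0,0,0,40]])

```text
t: 8.5
eef_pos: [435.2, 6.7, 169.7]
tcp_rot: [3.141, -0.0, 2.657]
ft_force: [0.3, 0.1, -0.3]
opening: 0.42
grip_force: 0.0
```

Run:
```python
from h import *
rel(434.5,6.4,113,152.2)
c=env.read_camera('side');np.savez("side2.npz",**c)
cv2.imwrite('pics/p3.png',cv2.resize(c['color'][215:295,310:390],(400,400),interpolation=2)[:,:,::-1])
```

```text
t 8.5 pos [435.2   6.7 169.7] rpy [ 1.7999e+02 -1.0000e-02  1.5223e+02] F [ 0.3  0.1 -0.3] turn 0.0 shift now-yaw [np.float64(0.5), np.float64(-0.6), np.float64(56.7)] shift after [np.float64(0.5), np.float64(-0.6), np.float64(56.7)]
```

View pics/p3.png

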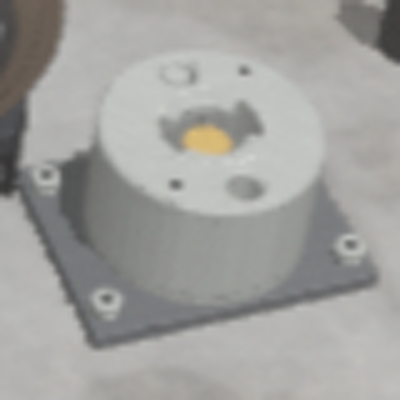

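The first pin sits in the left bore (180,72), head just under the face; the right bore (245,187) is empty. On to the second pin.

Emit:
jog_arm(motion=[[0,0,0,0.5,-0.6,14,40],[0,0,0,0,0,16,40],[0,0,0,0,0,14,40],[0,0,0,0,0,12.5,40],[0,0,0,0,0,0,5],[0,0,0,0,0,0,5],[0,0,0,0,0,0,5],[0,0,0,0,0,0,5]])

```text
t: 9.55
eef_pos: [433.9, 5.9, 114.1]
tcp_rot: [3.141, 0.001, 2.656]
ft_force: [-0.2, -1.0, 2.6]
opening: 0.116
grip_force: 30.0
```

Emit:
jog_arm(motion=[[0,0,0,0,0,-8,5],[0,0,0,0,0,-15,5],[0,0,0,0,0,-25,5],[0,0,0,0,0,-27,5],[0,0,0,0,0,0,5]])

```text
t: 10.18
eef_pos: [434.3, 5.9, 190.4]
tcp_rot: [3.14, 0.004, 2.657]
ft_force: [0.2, 0.5, -0.3]
opening: 0.12
grip_force: 30.0
```

```bash
python3 -c "
from h import *
rel(628.2,140.2,188,152.2)"
```

```text
t 10.175 pos [434.3   5.9 190.4] rpy [179.92   0.2  152.21] F [ 0.2  0.5 -0.3] turn 0.0 shift now-yaw [np.float64(-109.0), np.float64(209.2), np.float64(2.4)] shift after [np.float64(-108.9), np.float64(209.2), np.float64(2.4)]
```

Emit:
jog_arm(motion=[[0,0,0,-15,30,0,5],[0,0,0,-22,42,0,5],[0,0,0,-22,42,0,5],[0,0,0,-22,42,0,5],[0,0,0,-18,35,0,5],[0,0,0,-10,18.2,0,5],[0,0,0,0,0,0,5],[0,0,0,0,0,0,5]])

```text
t: 11.18
eef_pos: [626.9, 139.8, 187.9]
tcp_rot: [-3.141, -0.001, 2.656]
ft_force: [-0.3, -0.7, -0.4]
opening: 0.121
grip_force: 30.0
```

```bash
python3 -c "
from h import *
rel(628.2,140.2,155,152.2)"
```

```text
t 11.175 pos [626.9 139.8 187.9] rpy [-1.7995e+02 -8.0000e-02  1.5220e+02] F [-0.3 -0.7 -0.4] turn 0.0 shift now-yaw [np.float64(-0.9), np.float64(1.0), np.float64(32.9)] shift after [np.float64(-0.9), np.float64(1.0), np.float64(32.9)]
```

Emit:
jog_arm(motion=[[0,0,0,-0.9,0.8,6,5],[0,0,0,0,0,5,5],[0,0,0,0,0,4,5],[0,0,0,0,0,4,5],[0,0,0,0,0,4,5]])

```text
t: 11.8
eef_pos: [629.0, 140.4, 167.7]
tcp_rot: [3.141, 0.001, 2.657]
ft_force: [-3.5, -1.0, 2.1]
opening: 0.119
grip_force: 30.0
```

Emit:
jog_arm(motion=[[0,0,0,0.6,0,4,5],[0,0,0,0,0,5,5],[0,0,0,0,0,2,5],[0,0,0,0,0,0,40],[0,0,0,0,0,0,40],[0,0,0,0,0,0,40],[0,0,0,0,0,-25,80],[0,0,0,0,0,-30,80]])

```text
t: 12.8
eef_pos: [628.4, 140.8, 210.0]
tcp_rot: [-3.141, -0.001, 2.656]
ft_force: [0.9, 0.1, 0.5]
opening: 0.576
grip_force: 0.0
```

```bash
python3 -c "
from h import *
rel(480,346.5,200,202)"
```

```text
t 12.8 pos [628.4 140.8 210. ] rpy [-1.7998e+02 -4.0000e-02  1.5220e+02] F [0.9 0.1 0.5] turn -49.8 shift now-yaw [np.float64(227.2), np.float64(112.8), np.float64(10.0)] shift after [np.float64(60.5), np.float64(246.3), np.float64(10.0)]
```

Emit:
jog_arm(motion=[[0,0,-9.96,0,0,0,50],[0,0,-9.96,0,0,0,50],[0,0,-9.96,0,0,0,50],[0,0,-9.96,0,0,0,50],[0,0,-9.96,0,0,0,50],[0,0,0,10,41,0,50],[0,0,0,12,50,0,50],[0,0,0,12,50,0,50],[0,0,0,12,50,0,50],[0,0,0,10,41,10,50]])

```text
t: 14.05
eef_pos: [488.7, 336.5, 200.4]
tcp_rot: [3.141, 0.002, -2.757]
ft_force: [0.2, 0.6, 0.9]
opening: 0.526
grip_force: 0.0
```

Run:
```python
from h import *
rel(480,346.5,106,202)
c=env.read_camera('side')
cv2.imwrite('pics/p4.png',cv2.resize(c['color'][215:295,310:390],(400,400),interpolation=2)[:,:,::-1])
```

```text
t 14.05 pos [488.7 336.5 200.4] rpy [ 1.7998e+02  1.2000e-01 -1.5796e+02] F [0.2 0.6 0.9] turn 0.0 shift now-yaw [np.float64(4.3), np.float64(12.5), np.float64(94.4)] shift after [np.float64(4.3), np.float64(12.5), np.float64(94.4)]
```

View pics/p4.png

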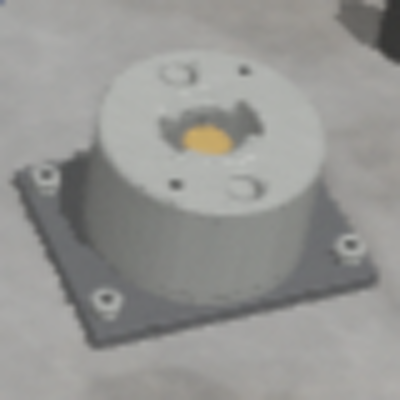

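Both pins are down in their bores, (180,72) and (245,187). Now the cap.

Emit:
jog_arm(motion=[[0,0,0,4.3,12.5,10,50],[0,0,0,0,0,25,50],[0,0,0,0,0,20,50],[0,0,0,0,0,0,50],[0,0,0,0,0,0,50]])

```text
t: 14.72
eef_pos: [481.4, 344.7, 145.2]
tcp_rot: [3.141, 0.001, -2.758]
ft_force: [-0.7, 0.9, -0.4]
opening: 0.525
grip_force: 0.0
```

```bash
python3 -c "
from h import *
rel(480,346.5,106,202)"
```

```text
t 14.725 pos [481.4 344.7 145.2] rpy [ 1.7999e+02  4.0000e-02 -1.5803e+02] F [-0.7  0.9 -0.4] turn -0.0 shift now-yaw [np.float64(0.6), np.float64(2.2), np.float64(39.2)] shift after [np.float64(0.6), np.float64(2.2), np.float64(39.2)]
```

Emit:
jog_arm(motion=[[0,0,0,0.6,2.2,12,50],[0,0,0,0,0,14,50],[0,0,0,0,0,12,50],[0,0,0,0,0,0,50]])

```text
t: 15.22
eef_pos: [479.2, 346.5, 105.4]
tcp_rot: [-3.141, -0.002, -2.758]
ft_force: [-0.6, 0.6, 0.2]
opening: 0.527
grip_force: 0.0
```

```bash
python3 -c "
from h import *
rel(480,346.5,106,202)"
```

```text
t 15.225 pos [479.2 346.5 105.4] rpy [-1.7999e+02 -1.2000e-01 -1.5800e+02] F [-0.6  0.6  0.2] turn 0.0 shift now-yaw [np.float64(-0.8), np.float64(-0.3), np.float64(-0.6)] shift after [np.float64(-0.8), np.float64(-0.3), np.float64(-0.6)]
```

Emit:
jog_arm(motion=[[0,0,0,-0.5,0,0,10],[0,0,0,0,0,0,10],[0,0,0,0,0,0,10],[0,0,0,0,0,0,10],[0,0,0,0,0,0,10]])

```text
t: 15.85
eef_pos: [480.0, 346.9, 107.0]
tcp_rot: [3.141, 0.0, -2.757]
ft_force: [-1.3, -0.6, 3.2]
opening: 0.188
grip_force: 30.0
```

Emit:
jog_arm(motion=[[0,0,0,0,0,-10,10],[0,0,0,0,0,-25,10],[0,0,0,0,0,-30,10],[0,0,0,0,0,-25,10],[0,0,0,0,0,0,10]])

```text
t: 16.48
eef_pos: [480.3, 347.1, 198.4]
tcp_rot: [3.141, 0.003, -2.757]
ft_force: [0.1, 0.3, -3.9]
opening: 0.191
grip_force: 30.0
```

```bash
python3 -c "
from h import *
rel(624.1,176,194,186.5)"
```

```text
t 16.475 pos [480.3 347.1 198.4] rpy [ 179.97    0.18 -157.99] F [ 0.1  0.3 -3.9] turn 15.5 shift now-yaw [np.float64(-69.2), np.float64(-212.5), np.float64(4.4)] shift after [np.float64(-123.5), np.float64(-186.3), np.float64(4.4)]
```

Emit:
jog_arm(motion=[[0,0,7.8,0,0,0,10],[0,0,7.7,0,0,0,10],[0,0,0,-17,-26,0,10],[0,0,0,-27,-41,0,10],[0,0,0,-27,-41,0,10],[0,0,0,-27,-41,0,10],[0,0,0,-18,-26,0,10],[0,0,0,-7.5,-11,0,10],[0,0,0,0,0,0,10],[0,0,0,0,0,0,10]])

```text
t: 17.73
eef_pos: [623.0, 177.0, 196.3]
tcp_rot: [3.141, -0.001, -3.027]
ft_force: [-0.5, -0.1, -2.6]
opening: 0.186
grip_force: 30.0
```

Run:
```python
from h import *
rel(624.1,176,177,186.5)
c=env.read_camera('side')
cv2.imwrite('pics/p5.png',cv2.resize(c['color'][190:290,300:400],(500,500),interpolation=2)[:,:,::-1])
P=cloud(c)
# flange top (grasp offset: flange top = tcp-107+26)
z=env.state()["eef_pos"][2]-107
for a,b,r in((24,29,46),):
    Q=P[(P[...,2]>z+a)&(P[...,2]<z+b)&(np.hypot(P[...,0]-624,P[...,1]-176)<60)]
    print(len(Q),Q.min(0).round(1),Q.max(0).round(1))
```

```text
t 17.725 pos [623.  177.  196.3] rpy [ 1.7999e+02 -5.0000e-02 -1.7344e+02] F [-0.5 -0.1 -2.6] turn 0.1 shift now-yaw [np.float64(-1.0), np.float64(-1.1), np.float64(19.3)] shift after [np.float64(-1.0), np.float64(-1.1), np.float64(19.3)]
495 [577.1 128.  113.5] [667.1 220.3 118.5]
```

View pics/p5.png

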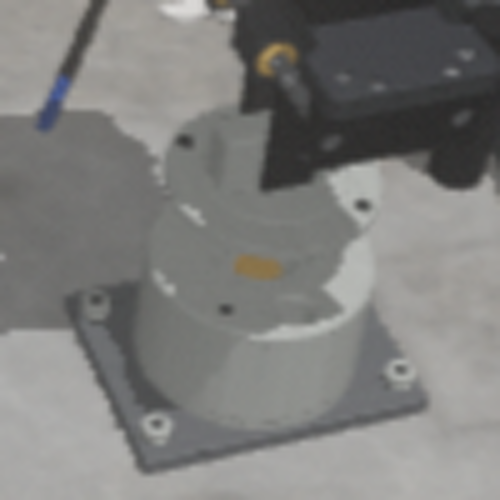

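The cap hangs level over the mouth, its bar in line with the slots (follower at (258,266)). Lowering.

Emit:
jog_arm(motion=[[0,0,0,-0.7,-1.0,5,10],[0,0,0,0,0,5,10],[0,0,0,0,0,5,10],[0,0,0,0,0,4,10],[0,0,0,0,0,4,10],[0,0,0,0,0,3,10],[0,0,0,0,0,0,10]])

```text
t: 18.65
eef_pos: [624.5, 175.1, 170.5]
tcp_rot: [3.142, -0.0, -3.028]
ft_force: [-0.6, 0.2, -3.1]
opening: 0.187
grip_force: 30.0
```

Emit:
jog_arm(motion=[[0,0,0,0.5,0.3,3,10],[0,0,0,0,0,3,10],[0,0,0,0,0,3,10],[0,0,0,0,0,2,10],[0,0,0,0,0,0,10]])

```text
t: 19.27
eef_pos: [624.2, 175.4, 160.2]
tcp_rot: [3.141, 0.001, -3.028]
ft_force: [-3.2, -1.2, 7.1]
opening: 0.187
grip_force: 30.0
```

Emit:
jog_arm(motion=[[0,0,0,0,0,2,10],[0,0,0,0,0,2,10],[0,0,0,0,0,1,10],[0,0,0,0,0,0,10]])

```text
t: 19.77
eef_pos: [624.1, 175.4, 157.0]
tcp_rot: [3.142, 0.002, -3.028]
ft_force: [-8.5, -2.2, 20.5]
opening: 0.183
grip_force: 30.0
```

Emit:
jog_arm(motion=[[0,0,0,0.9,0.2,0,10],[0,0,4,0,0,0,10],[0,0,8,0,0,0,10],[0,0,8,0,0,0,10],[0,0,8,0,0,0,10],[0,0,8,0,0,0,10],[0,0,0,0,0,0,10]])

```text
t: 20.65
eef_pos: [624.2, 175.2, 157.0]
tcp_rot: [3.139, 0.003, 2.625]
ft_force: [-2.1, -4.2, 18.3]
opening: 0.186
grip_force: 30.0
```

Emit:
jog_arm(motion=[[0,0,8,0,0,0,10],[0,0,8,0,0,0,10],[0,0,8,0,0,0,10],[0,0,8,0,0,0,10],[0,0,8,0,0,0,10],[0,0,8,0,0,0,10],[0,0,6,0,0,0,10],[0,0,3,0,0,0,10],[0,0,0,0,0,0,10],[0,0,0,0,0,0,10]])

```text
t: 21.9
eef_pos: [623.8, 175.0, 156.9]
tcp_rot: [3.139, 0.0, 1.632]
ft_force: [-3.1, -4.2, 19.1]
opening: 0.188
grip_force: 30.0
```

Run:
```python
from h import *
rel(624.1,176,157,94)
print(env.state()["moment"])
c=env.read_camera('side')
cv2.imwrite('pics/p6.png',cv2.resize(c['color'][190:290,300:400],(500,500),interpolation=2)[:,:,::-1])
P=cloud(c)
Q=P[(np.hypot(P[...,0]-624,P[...,1]-176)<44)&(P[...,2]>85)&(P[...,2]<105)]
print("flange z (expect ~76-77)",[np.percentile(P[(np.hypot(P[...,0]-624,P[...,1]-150)<18)&(P[...,2]<90)][:,2],[10,50,90])])
```

```text
t 21.9 pos [623.8 175.  156.9] rpy [1.7983e+02 3.0000e-02 9.3520e+01] F [-3.1 -4.2 19.1] turn -0.5 shift now-yaw [np.float64(1.0), np.float64(0.4), np.float64(-0.1)] shift after [np.float64(1.0), np.float64(0.4), np.float64(-0.1)]
[-1.00847792  1.04319106  0.10032909]
flange z (expect ~76-77) [array([76.75484723, 78.91223735, 87.00000109])]
```

View pics/p6.png

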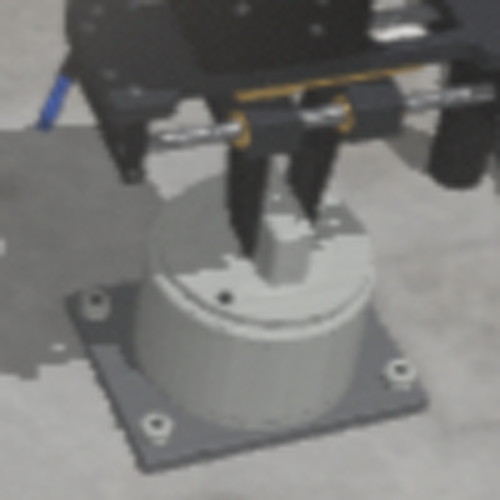

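The picture shows the cap's flange flush on the housing with the bar turned across the slots, now along the bore line and still gripped. The wrist force of 19 N, plus the cap's weight, exceeds the 13.5 N spring force at flush.

```bash
python3 -c "
from h import *
print(env.job_done())"
```

```text
the job is handed in; nothing more can be done
None
```

I handed the job in at about 22 s of the 69 s allowed, and the hand-in returned no verdict: both pins are in their bores, and the cap is pushed flush, turned about 93° clockwise and still gripped and pressed down, with the ring tool and ring gauge left alone.

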